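Uncover the specimen and set the thickness gauge on it

ROBOT

A 7-joint arm with a two-finger parallel gripper is mounted at the origin on the work surface. World frame = base frame: x ahead of the robot, y to its left, z up, the work surface at z = 0. Lengths are in mm, angles in rad, forces in N, time in s.
With the tool pointing down it reaches from about 400 to 875 mm from the base axis. Payload 4.4 kg.
Tool frame: the origin (TCP) lies on the centre line of the jaws, within the pads' length; the fingertips stand 25 mm ahead of it and the grasp point (between the pads) lies 6 mm ahead of it; x points along the fingers, y is the direction in which the jaws open and shut, and the axes are right-handed (so a half turn about x gives the same grasp; the last joint's range is limited). The gripper opens to 85 mm and grips with 20 to 120 N. Pads are 22 mm wide; open, the fingers measure 114 mm over their backs; the gripper's body (76 mm by 85 mm) begins 54 mm behind the grasp point. The pads swing forward as they close: fully open they stand 13 mm farther back than shut.
Start: joints at [-1.247, 0.628, 0.038, 1.517, -0.027, 0.996, -0.02], TCP at [246.981, 601.264, 256.313] pointing down, gripper open.
Joint ranges: [-3.06, 3.06], [-0.37, 2.12], [-1.25, 1.32], [0.18, 2.47], [-1.1, 4.24], [0.23, 1.98], [-2.94, 2.94]. Speed limits (rad/s): [2.57, 2.57, 3.14, 3.14, 3.14, 3.14, 3.14].

INTERFACE

Orientations are given as [roll, pitch, yaw] about the fixed x, y, z axes, in that order (R = Rz(yaw) Ry(pitch) Rx(roll)).
In Python, from cell import * gives the robot as it stands. The module is installed in compiled form; this text tells all that it offers.
- The arm moves only by the tool jog_arm, never from a script. Its argument "series" is a list of rows, each a list of 3 entries, a list of its own where there are three numbers: the turn, a rotation vector about the tool's x, y, z in degrees, then the shift along the tool's x, y, z in mm, then the gripper's target within -1 to 1 (shut at 1, half-way at 0, fully open at -1). In form: [[[rx, ry, rz], [dx, dy, dz], hand], ...]. A call has 1 to 8 rows; each row shifts and turns the commanded pose from where the row before left it, along the tool's axes as they then stand; what a row does not reach is not made up. A row lasts 1/8 s, in which the tool goes at most 62.5 mm and 10.7 degrees, less where a joint would pass 70% of its speed; a pose out of reach is approached as far as the arm can. A call is refused whole if a number of a shift passes 62.5 or a number of a turn 10.7, either way. A call with a gripper value outside its range is refused whole. The fingers move at their own pace and stop on an object; the grip force is fixed at half the most. Time passes only in rows, so rows that do not move let the fingers close. It gives the time, the measured TCP pose, the force and the opening at its end, in the units of the state.
- read_state(): the state, without advancing time (a new reading comes with each control period).
- get_image(name): name is "scene" or "top" or "wrist"; returns a dict with "img" (480x640x3 uint8, red, green, blue), "range_z" (480x640 float32, mm along the optical axis (not along the pixel's ray), 0 where there is no reading), "fovy" (degrees; the focal length in pixels is half the picture's height over the tangent of half this angle, whatever the lens; pixels are square), "cx", "cy" (the principal point, pixels), "cam_to_world" (4x4, takes a point from camera to world coordinates). Camera axes: x right, y up, looking along -z (the intrinsics and any distortion apply to the point x, -y, -z); pixel columns grow to the right and rows downward; lengths in mm; the calibration is good to about 2 mm. A picture is of the moment at which its call begins.
- finish_job(): hands the job in, once; it reports no verdict.
The state is a dict: "clock": time; "qpos": joint angles; "qd": joint speeds; "tau": joint torques, N m; "eef_pos": TCP position; "tool_rot": TCP orientation; "force": force on the tool from outside, world axes, zero at the start; "torque": the same for the moment, N m; "width": finger opening in mm.
Only numpy, scipy, OpenCV 4.12 (cv2) and the standard library are available. Lean on these libraries where they do the work, as an engineer would, in place of code of your own. Each camera call takes 0.05 s, during which the arm holds its last target. There are 200 camera calls.

TASK

Somebody left the clear dust cover over the specimen disc on the thickness gauge, so close beneath the gauge's foot that it cannot come off until the foot is raised. Make room, take the cover off and set it down flat, open side down, wholly inside the grey tray, without dropping it; then bring the gauge's sprung foot gently down on the specimen and leave it standing there with its spring lightly pressed in (a few newtons, never hard). Do not shift any of the discs, and leave the jar and the beaker alone.

Things in the scene. Friction and masses are not known exactly. Their poses are not given: they have to be found in the camera images.
- gauge: Bench thickness gauge, fixed to the bench: a grey base plate 200 x 120 x 20 mm with a bright round anvil, a steel column (20 mm thick, up to z = 203 mm) at local x = +115 mm, and an arm riding on the column. Origin on the bench under the foot's axis; the base spans local x -55 to +145 mm, y -60 to +60 mm. Local +x points from the foot to the column; z up.
- anvil (a point): Centre of the anvil face on the gauge's base (20 mm above the bench), straight under the foot.
- carriage (a joint): Height slide of the gauge's arm, m, -0.055 to +0.038, positive up: the unpressed foot's underside is 60 mm + this above the anvil. Stiff: moves at about 8 N down, 10 N up, and stays where left. The arm is a bar 26 mm wide, 20 mm high, gauge-local x -12 to +130 mm, its underside 35 mm above the foot's, with a black grip block on top above the foot.
- grip (a point): Middle of the black grip block on the arm, 84 mm above the unpressed foot's underside; the block is 22 mm (along the gauge's x) by 20 mm (along its y) and 32 mm high, on a 12 mm thick neck.
- foot: The sprung foot under the arm, a steel button 16 mm across; origin at the centre of its underside. It can be pushed up into the arm by at most 8 mm; its spring gives about 0.6 N at first and 1.2 N more per mm.
- cover: Clear square dust cover, loose, about 70 g: 64 x 64 mm, 42 mm high, open below, walls 3 mm (inside 58 x 58 x 39 mm), with a white blade handle 12 mm thick standing out 76 mm along its local -x, 22 to 40 mm above its rim. Origin at the centre of its open underside, z up.
- handle (a point): Place to grip on the cover's white handle, at local x = -86 mm, 31 mm above the cover's underside; the handle is 12 mm thick along the cover's y and 18 mm high.
- tray: Empty grey tray, fixed: 150 x 150 mm outside, 16 mm high, walls 4 mm, inner floor 5 mm or less above its origin. Origin at the centre of its underside. The cover's box belongs inside the tray; its handle may reach out over the rim.
- disc_a: White ceramic specimen disc, loose, 40 mm across; its thickness, somewhere from 12 to 28 mm, is not known and is what the gauge is for. Origin at the centre of its underside, z up. One of the three discs lies on the anvil under the cover, the others on the wooden stand.
- disc_b: A white ceramic disc like disc_a, of another unknown thickness from 12 to 28 mm.
- disc_c: A white ceramic disc like disc_a, of another unknown thickness from 12 to 28 mm.
- stand: Pale wooden slab, fixed, 75 x 130 x 20 mm, on which the two spare discs lie. Origin at the centre of its underside.
- jar: Amber jar with a white cap, loose, 52 mm across, 85 mm high. Bystander. Origin at the centre of its underside.
- beaker: Glass beaker, loose, 60 mm across, 75 mm high. Bystander. Origin at the centre of its underside.
Not all that is in view belongs to the job. What is shaped like the gauge but orange or turquoise is not meant.

How it is judged (in metres and radians):
On the way, in this order (a step that is already met when the one before it is completed fails the run):
1. the cover lies flat in the tray, open side down, let go (x of cover in the frame of tray between -0.045 and 0.045 m and y of cover in the frame of tray between -0.045 and 0.045 m and z of cover in the frame of tray below 0.01 m and angle between cover's own z axis and vertical below 0.1 rad and contact force between cover and the fingers below 0.05 N), for 0.2 s.
2. the gauge's foot stands on the specimen with a light spring force (((contact force between foot and disc_a between 1.5 and 7 N and horizontal distance between disc_a and anvil below 0.016 m) or (contact force between foot and disc_b between 1.5 and 7 N and horizontal distance between disc_b and anvil below 0.016 m) or (contact force between foot and disc_c between 1.5 and 7 N and horizontal distance between disc_c and anvil below 0.016 m))), for 0.3 s.
At the end, for the whole second after the job is handed in: Cover at rest and let go in the tray: centre within 45 mm of the tray's along both sides, underside under 10 mm above the tray's, tilt under 0.1 rad. Foot presses the disc on the anvil (disc within 16 mm of the anvil's centre) with 1.5 to 7 N (all of step 1 and linear speed of cover below 0.02 m/s and ((contact force between foot and disc_a between 1.5 and 7 N and horizontal distance between disc_a and anvil below 0.016 m) or (contact force between foot and disc_b between 1.5 and 7 N and horizontal distance between disc_b and anvil below 0.016 m) or (contact force between foot and disc_c between 1.5 and 7 N and horizontal distance between disc_c and anvil below 0.016 m))); the robot touches nothing.
It fails at once if a disc is shifted by more than 12 mm (distance of any of disc_a, disc_b, disc_c from where it was at the start of the episode above 0.012 m).
It fails at once if the foot is pressed on a disc harder than 15 N (contact force between foot and disc_a above 15 N or contact force between foot and disc_b above 15 N or contact force between foot and disc_c above 15 N).
It fails at once if the cover is dropped or thrown (faster than 0.6 m/s while not held) (linear speed of cover above 0.6 m/s and contact force between cover and the fingers below 0.02 N).
It fails at once if the jar or the beaker is moved by more than 20 mm (distance of any of jar, beaker from where it was at the start of the episode above 0.02 m).
It also fails if it takes over 64 s, if anything falls off the work surface, if the arm or the gripper's body presses on something with over 40 N, if the wrist force passes 120 N, or if a joint passes its speed limit or range.

## Working session

There is one attempt and no reset: what is moved stays moved. The work goes in short steps, Python scripts to look and compute and a tool call to move; the robot and the scene stay as the last step left them, time stands still between calls to the robot, and variables do not carry over. Pictures are saved under pics/ and viewed, about 8 in all and at most 12, crops included, and the job is handed in when it is done.

Besides the shell and the picture viewer there is one more tool, called after "Call:" by a JSON object that holds its "method" and its "body". jog_arm: Moves the arm, as the interface text tells. Its arguments: {"type":"object","properties":{"series":{"type":"array"}},"required":["series"]}

```bash
mkdir -p pics
cat > h.py <<'E'
from cell import *
import numpy as np, cv2
from scipy.spatial.transform import Rotation as R
def snap(name, fn, crop=None, scale=1):
    d=get_image(name); np.savez('pics/'+fn+'.npz',**d)
    save(d,fn,crop,scale); return d
def save(d,fn,crop=None,scale=1):
    im=d['img'][:,:,::-1]
    if crop: x0,y0,x1,y1=crop; im=im[y0:y1,x0:x1]
    cv2.imwrite('pics/'+fn+'.png',cv2.resize(im,None,fx=scale,fy=scale,interpolation=cv2.INTER_CUBIC))
def cloud(d):
    f=240/np.tan(np.radians(float(d['fovy']))/2); v,u=np.mgrid[:480,:640]; z=d['range_z']
    P=np.stack([(u-d['cx'])/f*z,-(v-d['cy'])/f*z,-z],-1); T=d['cam_to_world']
    return P@T[:3,:3].T+T[:3,3]
def ray(d,u,v,zw):
    f=240/np.tan(np.radians(float(d['fovy']))/2); T=d['cam_to_world']
    r=T[:3,:3]@np.array([(u-d['cx'])/f,-(v-d['cy'])/f,-1]); o=T[:3,3]
    return o+r*(zw-o[2])/r[2]
E
python3 - <<'E'
from h import *
s=read_state(); print(s)
for n in('scene','top'):
    d=snap(n,n+'0'); print(n,d['fovy'],d['cx'],d['cy'],d['cam_to_world'].round(2).tolist(),[k for k in d])
E
```

```text
{'clock': 0.0, 'qpos': array([-1.24677195,  0.62937281,  0.03844222,  1.51837129, -0.02697793,
        0.99625867, -0.02003068]), 'qd': array([ 0.00023334, -0.000623  , -0.00014129,  0.00040864,  0.00052233,
       -0.00262858,  0.00124117]), 'tau': array([ 2.11647844e-04, -5.63405299e+01,  1.22656245e+00, -1.93439591e+01,
        1.10959826e-02,  1.05258744e-02,  1.69453887e-05]), 'eef_pos': array([246.77910478, 600.71711416, 255.37069119]), 'tool_rot': array([-1.54703871,  1.56890429, -1.93688205]), 'force': array([-0.28075075,  0.22277691, -1.31453531]), 'torque': array([-0.0181028 ,  0.00334243,  0.0357497 ]), 'width': 85.83235506908808}
scene 48.839707238801275 317.0446293734621 238.48922557394266 [[0.59, -0.64, 0.49, 1003.35], [0.81, 0.47, -0.35, -502.56], [-0.01, 0.6, 0.8, 993.91], [0.0, 0.0, 0.0, 1.0]] ['img', 'range_z', 'fovy', 'cx', 'cy', 'cam_to_world']
top 57.612073220387614 318.01065606481336 239.28423291806942 [[-0.0, 1.0, -0.07, 380.17], [-1.0, -0.0, 0.0, -108.96], [0.0, 0.07, 1.0, 1340.22], [0.0, 0.0, 0.0, 1.0]] ['img', 'range_z', 'fovy', 'cx', 'cy', 'cam_to_world']
```

View pics/scene0.png

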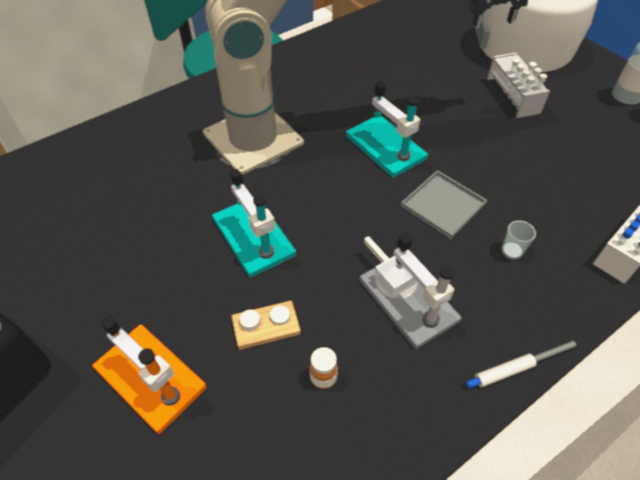

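View pics/top0.png

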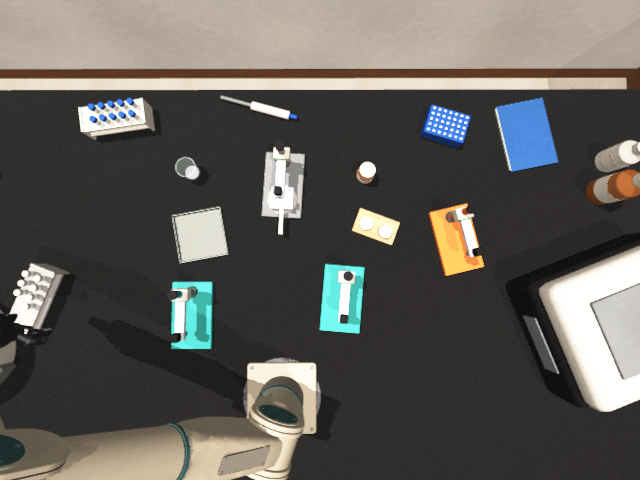

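Scene: the grey gauge is at top-view (283,185), with clear cover and white handle (282,222). The grey tray is at (200,235), the stand at (376,227), the jar at (366,173) and the beaker at (187,169). The turquoise (342,298), (192,315) and orange (456,240) gauges are lookalikes. The grey one fits the description; I'll confirm it in a crop.

Run:
```python
from h import *
t=dict(np.load('pics/top0.npz')); s=dict(np.load('pics/scene0.npz'))
a=cv2.resize(t['img'][125:245,165:315],None,fx=4,fy=4,interpolation=2)[:,:,::-1]
cv2.imwrite('pics/c1.png',a)
save(s,'c2',(340,210,480,350),4)
P=cloud(t)
# heights listing
X=P.reshape(-1,3); m=(X[:,2]>4)
g=P[130:240,250:320]
for v in range(135,240,4): print(v,' '.join('%4d'%P[v,u,2] for u in range(258,310,3)))
for n,(u,v) in dict(tray=(200,235),handle=(281,230),grip=(278,190)).items(): print(n,P[v,u].round(1))
# tray fit : base mask via grey region heights>10 near tray
for nm,(u0,v0,u1,v1),lo,hi in [('tray',(160,195,240,275),2,30),('gaugebase',(250,140,315,230),12,26)]:
    Q=P[v0:v1,u0:u1].reshape(-1,3); Q=Q[(Q[:,2]>lo)&(Q[:,2]<hi)]
    print(nm,len(Q),cv2.minAreaRect(Q[:,:2].astype(np.float32)),np.median(Q[:,2]))
```

```text
135   -5    3   -1    2   -2    5    0    1    3    0    1   -3    0    0    0    5    4    5
139   -4    1   -3    4    0    1    0   -1    1    0   -2    0   -2    0   -2    0    0    1
143    0    1   -2   -1    0    0  205  205  202    1    1    2   -3    0   -3   -2    4    0
147   -4   -2    0   -1   -3   -5  203  200  201  136   -2   -2    0   -3    1    1    2    3
151   -3   -2   -3    2   -1    1  142  179  175  146  141   -3   -3    2    1   -3   -2    2
155    1    1   -5   15   18   14  142  141  145  135  139   21   22   18   18   22    2   -5
159    0    0   -3   16   17   21  129  133  132  133  135   16   20   19   22   15   -3    0
163    0    2    0   19   20   19   21  133  127  130   29   17   16   20   19   18   -4    0
167   -1   -4    1   18   16   18   17  131  129  134   22   17   20   23   19   26   -1   -6
171   -4   -1    4   19   23   17   18  132  133  130   20   16   20   21   18   18   -2    1
175    2    2   -5   19   21   17  129  130  130  124   18   19   22   20   19   20   -1   -1
179    0    1   -2   24   25   25  129  131  131  121   20   23   
[... 1075 characters left out ...]
   -1    0   -2    0   -1   55   60   -2    0   -1    0   -6    0    3    1    2
231   -1   -1    0   -2    0   -6    3   59   55   -1   -1   -2   -2   -3    3    1    1   -3
235    4   -1   -1   -2   -6    0   -4   -4   -3    0   -2    2   -2   -1    4    0    0   -5
239    0    3    0   -1   -4    5   -3    0   -1    0   -5    0   -2   -3   -3    0    0    1
tray [489.  249.7   4.1]
handle [498.6  -3.3  58.6]
grip [596.2  -4.5 175.2]
tray 2602 ((491.443603515625, 251.60711669921875), (247.74485778808594, 243.64341735839844), 89.83415222167969) 4.30709071339993
gaugebase 1551 ((641.392578125, -6.66656494140625), (120.40168762207031, 199.91983032226562), 86.35493469238281) 19.617169668671977
```

View pics/c1.png

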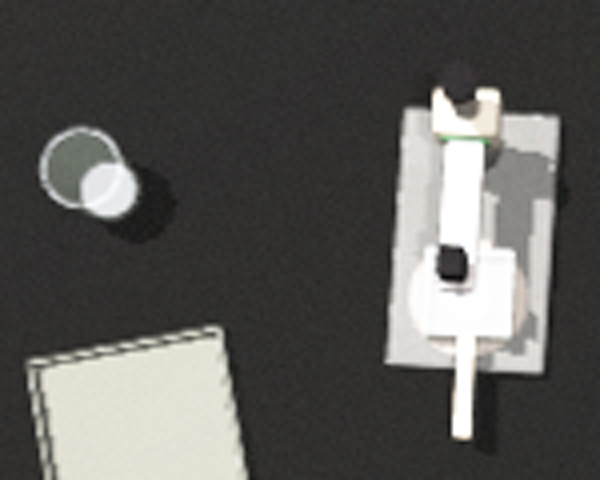

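View pics/c2.png

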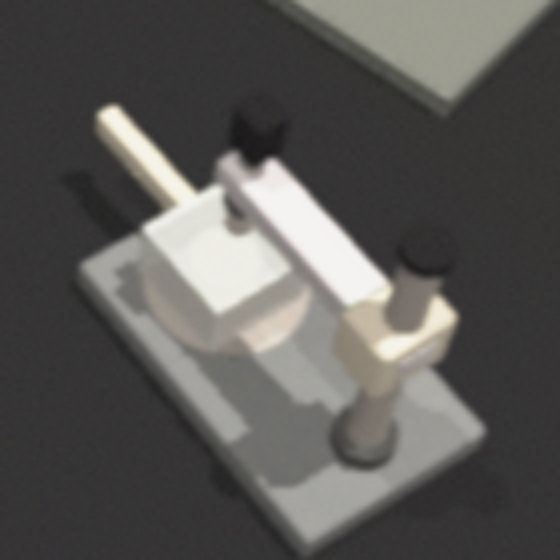

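Confirmed: the grey gauge has its column on the far (+x) side, and the cover's handle points to −x. Next I work out the poses and the first move.

```bash
cat >> h.py <<'E'
def rot(s): return R.from_euler('xyz',s['tool_rot']).as_matrix()
def goal(grasp,jawdeg,s=None):
    "grasp point xyz, jaw line angle (mod 180), tool down -> total rotvec deg, translation in current tool axes"
    s=s or read_state(); A=rot(s); best=None
    for a in (jawdeg,jawdeg+180):
        y=np.array([np.cos(np.radians(a)),np.sin(np.radians(a)),0]); x=np.array([0,0,-1.]); B=np.stack([x,y,np.cross(x,y)],1)
        rv=np.degrees(R.from_matrix(A.T@B).as_rotvec())
        if best is None or np.linalg.norm(rv)<np.linalg.norm(best[0]): best=(rv,B)
    tcp=np.array(grasp)+[0,0,6.]; d=tcp-s['eef_pos']
    return best[0].round(1),(A.T@d).round(1),(best[1].T@d).round(1),d.round(1)
E
python3 - <<'E'
from h import *
t=dict(np.load('pics/top0.npz')); P=cloud(t)
s=read_state(); print(rot(s).round(3))
def fit(u0,v0,u1,v1,lo,hi):
    m=((P[...,2]>lo)&(P[...,2]<hi)).astype(np.uint8); z=np.zeros_like(m); z[v0:v1,u0:u1]=m[v0:v1,u0:u1]; 
    z=cv2.morphologyEx(z,cv2.MORPH_OPEN,np.ones((2,2)))
    return P[z>0]
# tray by colour
im=t['img'].astype(int); z=np.zeros((480,640),np.uint8); z[200:270,165:235]=(im[200:270,165:235].min(-1)>110)
z=cv2.morphologyEx(z,cv2.MORPH_OPEN,np.ones((5,5))); Q=P[z>0]
print('tray floor',cv2.minAreaRect(Q[:,:2].astype(np.float32)),np.median(Q[:,2]),Q.mean(0))
h=fit(272,213,292,238,45,75); print('handle',len(h),h.mean(0), cv2.fitLine(h[:,:2].astype(np.float32),2,0,.01,.01).ravel(), h[:,0].min(),h[:,0].max())
c=fit(266,187,300,211,50,72); print('cover',cv2.minAreaRect(c[:,:2].astype(np.float32)),np.median(c[:,2]))
g=fit(270,182,286,200,165,190); print('grip',len(g),g.mean(0),g.min(0),g.max(0))
for n,(a) in dict(turq=(165,275,220,355)).items():
    q=fit(*a,100,230); print(n,q.min(0),q.max(0)); q=fit(*a,190,230); print(q.mean(0))
print(goal((596,-4,195),86.4))
E
```

```text
[[-0.001  0.38   0.925]
 [-0.002  0.925 -0.38 ]
 [-1.    -0.002 -0.   ]]
tray floor ((479.5645446777344, 108.28275299072266), (447.46392822265625, 167.545166015625), 85.94319152832031) 3.673368779694556 [488.04313731 244.52573773  11.34946399]
handle 95 [516.26366315  -5.18876597  44.50150984] [ 9.965812e-01 -8.261932e-02  5.162637e+02 -5.188766e+00] 486.4754113351396 551.3986815792788
cover ((498.8890380859375, -34.264137268066406), (268.9483337402344, 79.74467468261719), 15.6635160446167) 61.26253055357665
grip 60 [594.24350457  -6.64152588 169.36597531] [585.08633602 -13.66748987 128.44654512] [610.51599694   3.16806074 180.20263516]
turq [ 1.63991318e+02 -1.08962097e+02 -3.06758568e-02] [ 380.1737569   338.93059781 1340.22019787]
[313.65929047 266.92298657 192.20893819]
(array([-18.7,  -0. ,   0.1]), array([  55.2, -426.6,  552.9]), array([  54.5, -581.7,  386.5]), array([ 349.2, -604.8,  -54.5]))
```

Call:
{"method": "jog_arm", "body": {"series": [[[0,0,0],[0,-30.5,39.5],-1],[[0,0,0],[0,-30.5,39.5],-1],[[0,0,0],[0,-30.5,39.5],-1],[[0,0,0],[0,-30.5,39.5],-1],[[0,0,0],[0,-30.5,39.5],-1],[[0,0,0],[0,-30.5,39.5],-1],[[0,0,0],[0,-30.5,39.5],-1]]}}

```text
clock: 0.98
eef_pos: [422.1, 297.1, 256.1]
tool_rot: [-2.015, 1.57, -2.404]
force: [-0.2, -0.1, 0.9]
width: 85.2
```

Call:
{"method": "jog_arm", "body": {"series": [[[0,0,0],[0,-30.5,39.5],-1],[[0,0,0],[0,-30.5,39.5],-1],[[0,0,0],[0,-30.5,39.5],-1],[[0,0,0],[0,-30.5,39.5],-1],[[0,0,0],[0,-30.5,39.5],-1],[[-9.3,0,0],[0,0,0],-1],[[-9.3,0,0],[0,0,0],-1],[[0,0,0],[0,0,0],-1]]}}

```text
clock: 1.98
eef_pos: [546.1, 82.3, 255.9]
tool_rot: [2.926, 1.57, 2.859]
force: [0.1, -0.4, 0.2]
width: 85.4
```

Run:
```python
from h import *
d=snap('wrist','w1',None,1.25); s=read_state(); print(s['eef_pos'],s['qpos'].round(2),rot(s).round(3).tolist())
print(d['cam_to_world'].round(2).tolist(), d['fovy'])
P=cloud(d); ok=d['range_z']>0; P[~ok]=np.nan; np.save('pics/w1c.npy',P)
z=P[...,2]; Q=P[ok&(z>150)&(z<190)]; print(len(Q),np.median(Q,0))
for v in range(0,480,24): print(v,' '.join('%4.0f'%z[v,u] for u in range(0,640,32)))
```

```text
[546.12970172  82.42269307 256.01204353] [-0.19  0.49 -0.02  1.79  0.01  0.86  1.29] [[-0.001, 0.068, 0.998], [0.0, 0.998, -0.068], [-1.0, 0.0, -0.001]]
[[0.07, -0.95, -0.29, 471.85], [1.0, 0.07, 0.02, 87.2], [0.0, -0.29, 0.96, 373.19], [0.0, 0.0, 0.0, 1.0]] 66.01331280428667
194 [594.60207421   8.99923465 156.31632776]
0   19   20    2   -2   -1   -0    1   -0    0   -0   -1   -1   -1   -0    1   -0   -0   -1    0    3
24   23   20    9   -1   -0   -1   -1    0    0   -1   -0   -0   -0    1    1    1   -0    0   -0    3
48   19   19   14   -2   -1    0    0   -2   -1   -0    0   -0    0    1    1   15    3    5   -1   -1
72   -1   -1   -1   -1   -1   -1   -1   -2    0   -0    0   -0    1    6    3    4    4    3   -2   -0
96   -1   -2   -2   -1   -1   -1    1   -0   -1   -0    1    1    0    4    5    3    5    4   -1    0
120   -0   -2    0   -1   -1    0   -0   -1   -0   -1   -0    1   -0    4    2    4    4    3   -1   -0
144   -2   -1    0    0   -1   -1   -0   -1   -1   -0    0   -1    0    4    4    3    4    3   -0    1
168    1   -0   -1   -1   -1   -2   -1   57   -0    0   
[... 595 characters left out ...]
0   -0  255  131   19   20   -1   -0   -1   -0  256    2   47    0   -1   -0
336   49   28   -0    0    1  264  262  132   20   20   -0   -0   -1   -1  267  265   75   44   -1   -2
360   65   -0    0    0  286  282  263  131   31   18    0   -1   -1   -2  270  281  285   62    0   -1
384    0  297  294  288  295  294  267  132   -1   -1   -0    1   -1   -2  272  294  295  289  295  296
408   -2  303  299  298  308  308  308  131   -2   -1   -1   -0   -1   -0  309  309  302  297  301  303
432  310  309  299  297  310  316  315  143  309  309  309  308  309    0  315  315  295  297  300  311
456  315  312  300   -0  298  321  321  323  315  315  315  315  314  320  321  321  295    0  300  314
```

View pics/w1.png

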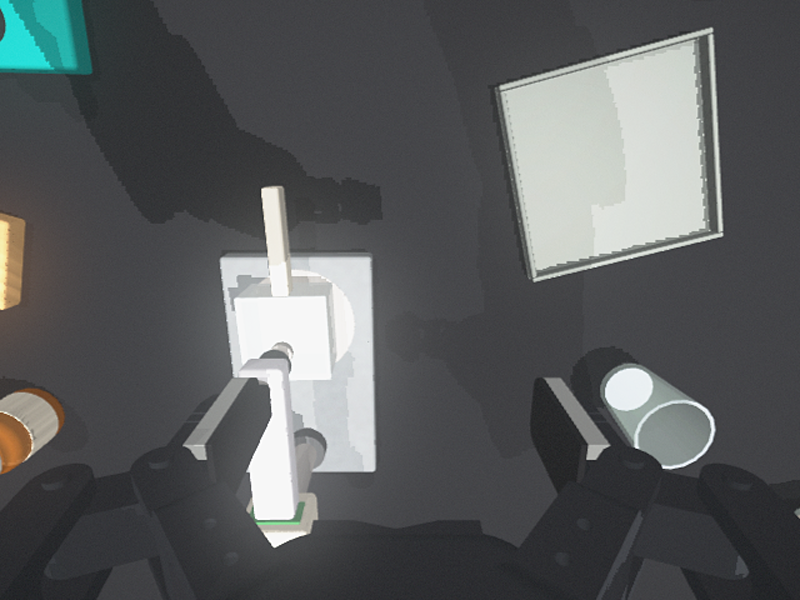

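The wrist view shows the tray (at 610,155), cover and handle (285,330 and 275,240) and the gauge base clearly. I'm fitting poses from this depth image.

```bash
cat >> h.py <<'E'
def rect(P,box,lo,hi):
    u0,v0,u1,v1=box; z=P[...,2]; m=np.zeros(z.shape,np.uint8); m[v0:v1,u0:u1]=((z>lo)&(z<hi))[v0:v1,u0:u1]
    m=cv2.morphologyEx(m,cv2.MORPH_OPEN,np.ones((3,3))); n,l,st,_=cv2.connectedComponentsWithStats(m)
    Q=P[l==1+np.argmax(st[1:,4])]; (c,sz,a)=cv2.minAreaRect(Q[:,:2].astype(np.float32))
    return len(Q),np.round(c,1),np.round(sz,1),round(a,1),np.median(Q[:,2]).round(1)
E
python3 - <<'E'
from h import *
P=np.load('pics/w1c.npy')
print('tray',rect(P,(390,20,585,230),1.9,30))
print('base',rect(P,(170,195,305,380),14,26))
print('cover',rect(P,(170,140,270,310),50,72))
m=(P[...,2]>50)&(P[...,2]<72); h=P[150:215,205:240][m[150:215,205:240]]; print('handle',h.mean(0),h[:,0].min(),cv2.fitLine(h[:,:2].astype(np.float32),2,0,.01,.01).ravel())
top=P[238:270,190:268][m[238:270,190:268]]; print('top',cv2.minAreaRect(top[:,:2].astype(np.float32)),np.median(top[:,2]))
print(goal((596,-4,195),86.4))
E
```

```text
tray (27184, array([488.9, 250.3]), array([151.2, 151.5]), 10.5, np.float64(3.9))
base (8068, array([642.4,  20.4]), array([ 71.6, 199.6]), 86.2, np.float64(19.6))
cover (5424, array([556.2,  -1.9]), array([ 64.6, 140.5]), 87.5, np.float64(61.1))
handle [513.0594418    1.5405411   58.61923164] 486.00910909865337 [ 9.9906224e-01 -4.3297004e-02  5.1305945e+02  1.5405411e+00]
top ((578.2188720703125, -2.435413360595703), (64.08383178710938, 33.62538146972656), 86.07574462890625) 61.50954973118462
(array([-0.3, -0. , -0. ]), array([ 55. , -82.8,  55.7]), array([ 55. , -83.1,  55.2]), array([ 49.9, -86.4, -55. ]))
```

Call:
{"method": "jog_arm", "body": {"series": [[[0,0,0],[0,-41.5,27.7],-1],[[0,0,0],[0,-41.5,27.7],-1],[[0,0,0],[0,0,0],-1],[[0,0,0],[0,0,0],-1]]}}

```text
clock: 2.52
eef_pos: [595.8, -3.2, 255.9]
tool_rot: [2.689, 1.57, 2.622]
force: [-0.2, 0.5, 0.4]
width: 85.6
```

Call:
{"method": "jog_arm", "body": {"series": [[[0,0,0],[40,0,0],-1],[[0,0,0],[36,0,0],-1],[[0,0,0],[10,0,0],-1],[[0,0,0],[0,0,0],-1]]}}

```text
clock: 3.02
eef_pos: [596.0, -2.8, 170.4]
tool_rot: [2.617, 1.57, 2.553]
force: [-0.4, -0.2, 0.5]
width: 85.1
```

Run:
```python
from h import *
print(goal((596,-4,164),86.4),read_state()['force'])
d=snap('scene','s1',(330,180,490,300),4)
```

```text
(array([-0.1, -0. , -0. ]), array([ 0.4, -1.2,  0. ]), array([ 0.4, -1.2,  0. ]), array([-0. , -1.2, -0.4])) [-0.39834794 -0.21633906  0.50050143]
```

View pics/s1.png

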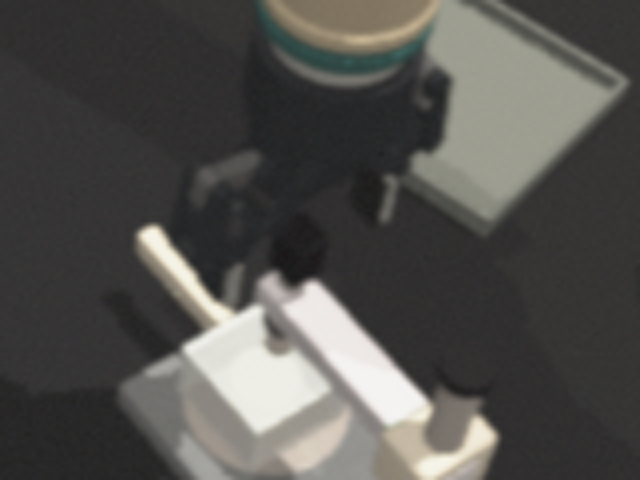

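The block stands between the fingers, so I close and raise.

Call:
{"method": "jog_arm", "body": {"series": [[[0,0,0],[0,-1,0],-0.3],[[0,0,0],[0,0,0],0.2],[[0,0,0],[0,0,0],1],[[0,0,0],[0,0,0],1],[[0,0,0],[0,0,0],1],[[0,0,0],[0,0,0],1],[[0,0,0],[0,0,0],1]]}}

```text
clock: 3.95
eef_pos: [596.7, -0.6, 171.1]
tool_rot: [1.357, 1.566, 1.294]
force: [-1.7, 7.6, 4.5]
width: 19.2
```

Call:
{"method": "jog_arm", "body": {"series": [[[0,0,0],[-4,0,0],1],[[0,0,0],[-5,0,0],1],[[0,0,0],[-6,0,0],1],[[0,0,0],[-6,0,0],1],[[0,0,0],[-6,0,0],1],[[0,0,0],[-5,0,0],1],[[0,0,0],[0,0,0],1]]}}

```text
clock: 4.82
eef_pos: [596.6, -0.6, 201.7]
tool_rot: [1.478, 1.566, 1.416]
force: [1.7, 7.4, -5.6]
width: 18.6
```

Call:
{"method": "jog_arm", "body": {"series": [[[0,0,0],[0,0,0],-1],[[0,0,0],[0,0,0],-1],[[0,0,0],[0,0,0],-1],[[0,0,0],[0,0,0],-1],[[0,0,0],[-30,0,0],-1],[[0,0,0],[-25,0,0],-1],[[0,0,0],[0,1.5,-44],-1],[[0,0,0],[0,1.5,-44],-1]]}}

```text
clock: 5.82
eef_pos: [507.7, 3.8, 257.6]
tool_rot: [0.103, 1.57, 0.038]
force: [-0.5, 0.5, 1.0]
width: 85.3
```

Run:
```python
from h import *
d=snap('wrist','w2',None,1); P=cloud(d); P[d['range_z']<=0]=np.nan; s=read_state(); print(s['force'])
m=(P[...,2]>50)&(P[...,2]<72)&(P[...,0]<555)&(abs(P[...,1])<50); h=P[m]; print('handle',len(h),h.mean(0),h.min(0),h.max(0),cv2.fitLine(h[:,:2].astype(np.float32),2,0,.01,.01).ravel())
print(goal((508.3,2,54),87),goal((508.3,2,54),87)[3])
```

```text
[-8.01383602  0.54106927 -0.79735949]
handle 1025 [ 5.18738957e+02 -6.69117923e-02  5.93239166e+01] [485.84156665  -7.44289952  50.23557342] [554.95372768   7.0393039   61.80092186] [ 9.9890441e-01 -4.6797138e-02  5.1873895e+02 -6.6911794e-02]
(array([-0.7, -0.5,  0. ]), array([196.7,  -1.6,  10.4]), array([196.8,  -1.8,   8.5]), array([   8.4,   -2.2, -196.8])) [   8.4   -2.2 -196.8]
```

View pics/w2.png

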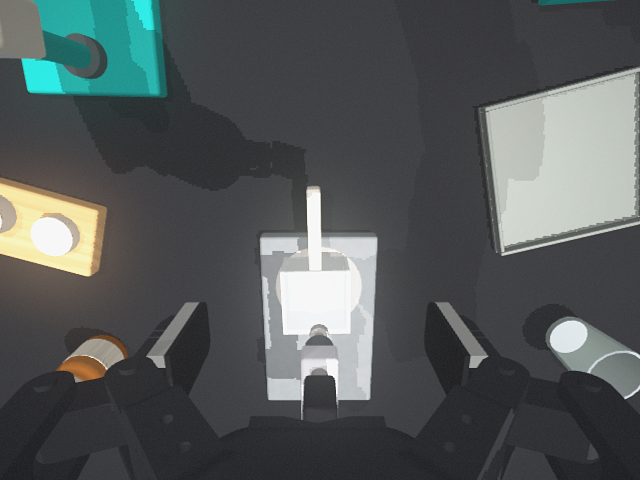

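Call:
{"method": "jog_arm", "body": {"series": [[[0,0,0],[0,0,0],-1],[[0,0,0],[0,0,0],-1]]}}

```text
clock: 6.12
eef_pos: [510.0, 3.7, 257.7]
tool_rot: [0.075, 1.569, 0.01]
force: [0.8, -0.1, 0.7]
width: 85.3
```

Call:
{"method": "jog_arm", "body": {"series": [[[0,0,0],[30,-1.5,-1],-1],[[0,0,0],[45,0,0],-1],[[0,0,0],[45,0,0],-1],[[0,0,0],[40,0,0],-1],[[0,0,0],[25,0,0],-1],[[0,0,0],[12,0,0],-1],[[0,0,0],[0,0,0],-1],[[0,0,0],[0,0,0],-1]]}}

```text
clock: 7.12
eef_pos: [508.4, 2.4, 61.1]
tool_rot: [0.111, 1.569, 0.046]
force: [-0.4, -0.7, 0.5]
width: 85.5
```

Run:
```python
from h import *
d=snap('wrist','w3',(120,150,520,450),2); print(goal((508.3,2,54),87))
```

```text
(array([-0.7,  0.1, -0. ]), array([ 1.3, -0.4, -0. ]), array([ 1.3, -0.4, -0.1]), array([-0.1, -0.4, -1.3]))
```

View pics/w3.png

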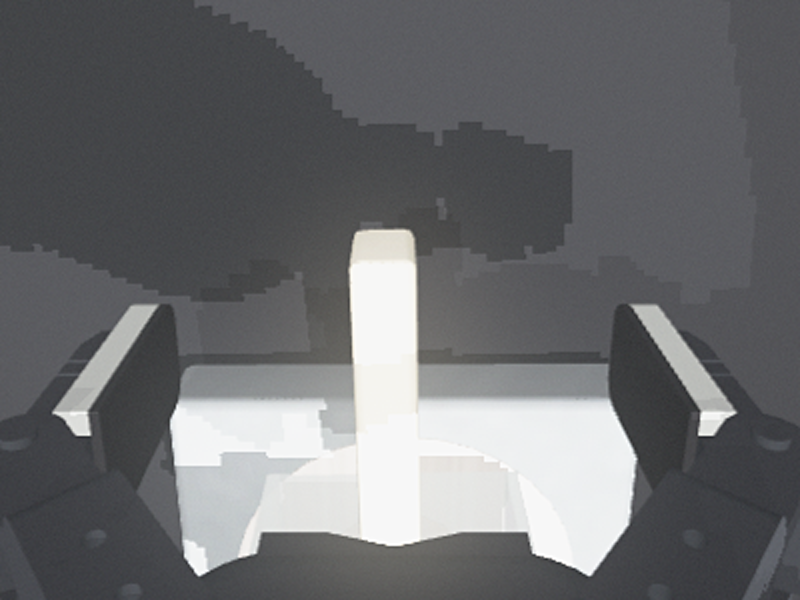

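Handle centred within about 1.5 mm (384 against a mid-line of 392). I correct, grip and lift.

Call:
{"method": "jog_arm", "body": {"series": [[[0,0,0],[1,-1.3,0],-0.3],[[0,0,0],[0,0,0],0.2],[[0,0,0],[0,0,0],0.6],[[0,0,0],[0,0,0],1],[[0,0,0],[0,0,0],1],[[0,0,0],[0,0,0],1],[[0,0,0],[0,0,0],1]]}}

```text
clock: 8.05
eef_pos: [507.4, 1.2, 59.4]
tool_rot: [0.265, 1.571, 0.199]
force: [-0.2, 0.5, 2.3]
width: 11.4
```

Call:
{"method": "jog_arm", "body": {"series": [[[0,0,0],[-3,0,0],1],[[0,0,0],[-6,0,0],1],[[0,0,0],[-8,0,0],1],[[0,0,0],[-8,0,0],1],[[0,0,0],[-6,0,0],1],[[0,0,0],[-3,0,0],1],[[0,0,0],[0,0,0],1],[[0,0,0],[0,0,0],1]]}}

```text
clock: 9.05
eef_pos: [507.2, 1.2, 93.1]
tool_rot: [-3.06, 1.57, -3.125]
force: [-0.2, 0.5, 0.8]
width: 11.0
```

Run:
```python
from h import *
d=snap('scene','s2',(330,190,490,310),4)
```

```text
(no output)
```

View pics/s2.png

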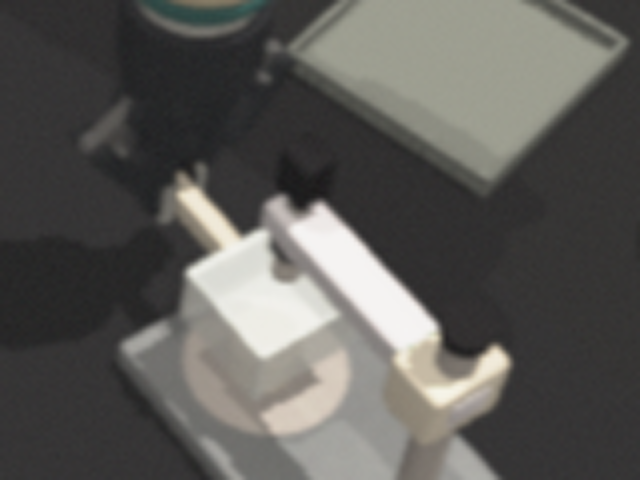

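Cover lifted about 34 mm and level. I pull it out along −x, raise it, and turn.

Call:
{"method": "jog_arm", "body": {"series": [[[0,0,0],[0,0,-5],1],[[0,0,0],[0,0,-12],1],[[0,0,0],[0,0,-15],1],[[0,0,0],[0,0,-15],1],[[0,0,0],[0,0,-8],1],[[0,0,0],[-15,0,0],1],[[0,0,0],[-15,0,0],1],[[0,0,0],[0,0,0],1]]}}

```text
clock: 10.1
eef_pos: [453.0, 4.8, 124.0]
tool_rot: [0.141, 1.569, 0.076]
force: [0.9, 0.8, -1.8]
width: 11.0
```

Call:
{"method": "jog_arm", "body": {"series": [[[9.5,0,0],[0,0,0],1],[[9.5,0,0],[0,0,0],1],[[9.5,0,0],[0,0,0],1],[[9.5,0,0],[0,0,0],1],[[9.5,0,0],[0,0,0],1],[[9.5,0,0],[0,0,0],1],[[9.5,0,0],[0,0,0],1],[[9.5,0,0],[0,0,0],1]]}}

```text
clock: 11.1
eef_pos: [452.1, 4.6, 122.7]
tool_rot: [-1.048, 1.57, -2.445]
force: [0.3, 0.5, -1.4]
width: 10.7
```

Run:
```python
from h import *
s=read_state(); print(s['eef_pos'],s['width'],s['qpos'].round(2),rot(s).round(2).tolist()); print(goal((471.7,342.8,110),10.5,s))
d=get_image('top'); P=cloud(d); P[d['range_z']<=0]=np.nan
q=P[...,:][(P[...,2]>30)&(P[...,2]<240)&(P[...,1]>200)&(P[...,1]<340)&(P[...,0]<420)&(P[...,0]>150)]; print(np.percentile(q,[1,99],axis=0).round(0))
w=get_image('wrist'); P=cloud(w); P[w['range_z']<=0]=np.nan
print('disc',end=' ')
b=(abs(P[...,0]-596)<35)&(abs(P[...,1])<35)&(P[...,2]>26)&(P[...,2]<60); print(b.sum(), np.median(P[b],0) if b.sum() else '')
```

```text
[452.10784776   4.64546386 122.68482722] 10.742806642700419 [-0.3   0.61  0.33  2.18 -0.47  0.42  0.58] [[-0.0, 0.98, 0.17], [-0.0, 0.17, -0.98], [-1.0, -0.0, 0.0]]
(array([-0.5,  0. ,  0. ]), array([   6.5,   77.8, -329.7]), array([   6.7,   80.9, -328.9]), array([ 19.6, 338.2,  -6.7]))Traceback (most recent call last):
  File "<stdin>", line 4, in <module>
    return _quantile_unchecked(
        a, q, axis, out, overwrite_input, method, keepdims, weights)
    return _ureduce(a,
                    func=_quantile_ureduce_func,
    ...<5 lines>...
                    overwrite_input=overwrite_input,
                    method=method)
    r = func(a, **kwargs)
    result = _quantile(arr,
                       quantiles=q,
    ...<2 lines>...
                       out=out,
                       weights=wgt)
    slices_having_nans = np.isnan(arr[-1, ...])
                                  ~~~^^^^^^^^^
IndexError: index -1 is out of bounds for axis 0 with size 0
```

Call:
{"method": "jog_arm", "body": {"series": [[[0,0,0],[0,4,-17],1],[[0,0,0],[0,8,-33],1],[[0,0,0],[0,10,-43],1],[[0,0,0],[0,10,-43],1],[[0,0,0],[0,10,-43],1],[[0,0,0],[0,10,-43],1],[[0,0,0],[0,10,-43],1],[[0,0,0],[0,8,-33],1]]}}

```text
clock: 12.15
eef_pos: [467.7, 312.5, 122.5]
tool_rot: [-0.704, 1.57, -2.092]
force: [-0.4, 0.3, -1.0]
width: 10.8
```

Call:
{"method": "jog_arm", "body": {"series": [[[0,0,0],[0,5,-22],1],[[0,0,0],[0,2,-10],1],[[0,0,0],[0,0,0],1],[[0,0,0],[0,0,0],1]]}}

```text
clock: 12.65
eef_pos: [469.6, 341.5, 123.2]
tool_rot: [-0.433, 1.57, -1.826]
force: [0.1, -0.1, -0.7]
width: 10.8
```

Run:
```python
from h import *
s=read_state(); print(s['width'],s['force'],s['qpos'].round(2)); print(goal((471.7,342.8,110),10.5,s))
w=snap('wrist','w4'); P=cloud(w); P[w['range_z']<=0]=np.nan
z=P[...,2]; b=(z>90)&(z<125)&(P[...,1]<310); print('cover',b.sum(), cv2.minAreaRect(P[b][:,:2].astype(np.float32)),np.median(P[b],0))
Q=P[b]; A=np.c_[Q[:,:2],np.ones(len(Q))]; print('slope',np.linalg.lstsq(A,Q[:,2],rcond=None)[0])
```

```text
10.824911181230004 [ 0.08149271 -0.1403679  -0.69233329] [-0.97  0.76  0.47  1.84 -0.52  0.67 -0.02]
(array([-0.3,  0.1,  0. ]), array([ 7.2,  2.3, -0.9]), array([ 7.2,  2.3, -0.9]), array([ 2.1,  1.3, -7.2]))
cover 600 ((477.11053466796875, 298.7148742675781), (22.08391761779785, 24.45652198791504), 9.928383827209473) [474.95809873 289.92778847 102.13183268]
slope [  -0.20889514    1.25915506 -165.33593696]
```

View pics/w4.png

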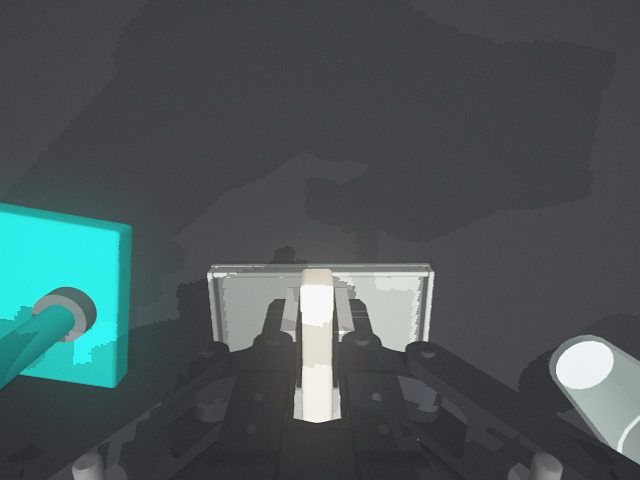

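Handle (317) centred over the tray (212–430) and aligned with it. Lowering.

Call:
{"method": "jog_arm", "body": {"series": [[[0,0,0],[8,0,0],1],[[0,0,0],[16,0,0],1],[[0,0,0],[18,0,0],1],[[0,0,0],[16,0,0],1],[[0,0,0],[10,0,0],1],[[0,0,0],[4,0,0],1],[[0,0,0],[0,0,0],1],[[0,0,0],[0,0,0],1]]}}

```text
clock: 13.7
eef_pos: [469.8, 343.4, 51.8]
tool_rot: [2.027, 1.57, 0.635]
force: [-0.4, -0.0, -0.8]
width: 10.9
```

Call:
{"method": "jog_arm", "body": {"series": [[[0,0,0],[2,0,0],1],[[0,0,0],[1.5,0,0],1],[[0,0,0],[1,0,0],1],[[0,0,0],[0,0,0],1],[[0,0,0],[0,0,0],1]]}}

```text
clock: 14.32
eef_pos: [469.5, 343.2, 46.8]
tool_rot: [2.409, 1.571, 1.017]
force: [0.2, 0.3, -0.3]
width: 11.2
```

Call:
{"method": "jog_arm", "body": {"series": [[[0,0,0],[1,0,0],1],[[0,0,0],[0.5,0,0],1],[[0,0,0],[0,0,0],1],[[0,0,0],[0,0,0],1]]}}

```text
clock: 14.82
eef_pos: [469.4, 343.2, 45.3]
tool_rot: [-1.713, 1.571, -3.104]
force: [0.6, -0.5, 0.1]
width: 10.8
```

Call:
{"method": "jog_arm", "body": {"series": [[[0,0,0],[1,0,0],1],[[0,0,0],[0,0,0],1],[[0,0,0],[0,0,0],1]]}}

```text
clock: 15.2
eef_pos: [469.4, 343.2, 44.3]
tool_rot: [-2.126, 1.571, 2.765]
force: [0.1, 0.6, -0.4]
width: 11.0
```

Call:
{"method": "jog_arm", "body": {"series": [[[0,0,0],[0.7,0,0],1],[[0,0,0],[0.5,0,0],1],[[0,0,0],[0,0,0],1],[[0,0,0],[0,0,0],1]]}}

```text
clock: 15.7
eef_pos: [469.5, 343.4, 43.4]
tool_rot: [2.518, 1.57, 1.127]
force: [-1.0, -0.6, 3.9]
width: 10.9
```

Contact felt (3.9 N). Release and withdraw upward.

Call:
{"method": "jog_arm", "body": {"series": [[[0,0,0],[0,0,0],0.5],[[0,0,0],[0,0,0],0],[[0,0,0],[0,0,0],-1],[[0,0,0],[0,0,0],-1],[[0,0,0],[0,0,0],-1],[[0,0,0],[0,0,0],-1],[[0,0,0],[-10,0,0],-1],[[0,0,0],[-40,0,0],-1]]}}

```text
clock: 16.7
eef_pos: [468.1, 342.4, 92.4]
tool_rot: [-1.141, 1.567, -2.533]
force: [0.2, 1.1, 1.6]
width: 85.5
```

Call:
{"method": "jog_arm", "body": {"series": [[[0,0,0],[-50,0,0],-1],[[0,0,0],[-50,0,0],-1],[[0,0,0],[-50,0,0],-1],[[0,0,0],[0,0,0],-1],[[0,0,0],[0,0,0],-1]]}}

```text
clock: 17.32
eef_pos: [468.9, 343.2, 243.2]
tool_rot: [-2.466, 1.57, 2.426]
force: [0.2, 1.5, -0.2]
width: 85.4
```

Run:
```python
from h import *
s=read_state(); print(s['eef_pos'],s['force'])
w=get_image('wrist'); np.savez('pics/w5.npz',**w); P=cloud(w); P[w['range_z']<=0]=np.nan; z=P[...,2]
ins=(abs(P[...,0]-488)<110)&(abs(P[...,1]-285)<140); 
b=ins&(z>36)&(z<58); Q=P[b]; print(b.sum(), cv2.minAreaRect(Q[:,:2].astype(np.float32)),np.median(Q,0))
A=np.c_[Q[:,:2]-[480,290],np.ones(len(Q))]; print('plane',np.linalg.lstsq(A,Q[:,2],rcond=None)[0])
t=get_image('top'); P=cloud(t); P[t['range_z']<=0]=np.nan; z=P[...,2]
b=(abs(P[...,0]-596)<70)&(abs(P[...,1])<60)&(z>26)&(z<60); print('disc top view',b.sum(),np.median(P[b],0))
print('goal grip',goal((597,-0.6,195),86.4,s))
```

```text
[468.89209075 343.16708381 243.23802495] [ 0.21204682  1.46647397 -0.23933175]
5495 ((478.0585021972656, 294.915771484375), (64.05960845947266, 140.96078491210938), 10.436372756958008) [478.3589432  268.93075662  45.24748747]
plane [ 1.95259172e-03 -2.38089344e-02  4.45057590e+01]
disc top view 134 [590.1995595   -7.94323365  45.28465353]
goal grip (array([-76.1,  -0. ,   0. ]), array([ 42. ,  64.7, 361.1]), array([  42.2, -335. ,  149.4]), array([ 128.1, -343.8,  -42.2]))
```

Cover lies flat and aligned in the tray, about 8 mm off centre. I return to the gauge and stop short for a look at the disc.

Call:
{"method": "jog_arm", "body": {"series": [[[-9.5,0,0],[-5,0,0],-1],[[-9.5,0,0],[-5,0,0],-1],[[-9.5,0,0],[-5,0,0],-1],[[-9.5,0,0],[-3,0,0],-1],[[-9.5,0,0],[0,0,0],-1],[[-9.5,0,0],[0,0,0],-1],[[-9.5,0,0],[0,0,0],-1],[[-9.5,0,0],[0,0,0],-1]]}}

```text
clock: 18.42
eef_pos: [468.8, 342.7, 259.6]
tool_rot: [-2.438, 1.568, -2.498]
force: [0.5, -0.6, -0.1]
width: 85.2
```

Call:
{"method": "jog_arm", "body": {"series": [[[0,0,0],[0,-25,4],-1],[[0,0,0],[0,-48,8],-1],[[0,0,0],[0,-55,10],-1],[[0,0,0],[0,-55,10],-1],[[0,0,0],[0,-55,10],-1],[[0,0,0],[0,-50,9],-1],[[0,0,0],[0,-38,7],-1],[[0,0,0],[0,-15,2],-1]]}}

```text
clock: 19.42
eef_pos: [506.5, -3.6, 260.1]
tool_rot: [-2.697, 1.568, -2.766]
force: [-0.2, -0.4, 0.1]
width: 85.2
```

Call:
{"method": "jog_arm", "body": {"series": [[[0,0,0],[0,0,0],-1],[[0,0,0],[0,0,0],-1],[[0,0,0],[0,0,0],-1]]}}

```text
clock: 19.8
eef_pos: [507.0, 0.8, 260.9]
tool_rot: [2.167, 1.57, 2.105]
force: [1.1, -0.7, 0.1]
width: 85.3
```

Run:
```python
from h import *
s=read_state(); print(s['eef_pos'],s['force'])
w=snap('wrist','w6',(220,200,420,350),4); P=cloud(w); P[w['range_z']<=0]=np.nan; z=P[...,2]
n=(abs(P[...,0]-590)<50)&(abs(P[...,1])<50)
h,e=np.histogram(z[n],np.arange(10,220,2)); print([(int(a),int(b)) for a,b in zip(e,h) if b>8])
b=n&(z>27)&(z<55); Q=P[b]; print('disc',len(Q),np.median(Q,0),cv2.minEnclosingCircle(Q[:,:2].astype(np.float32)))
b=n&(z>14)&(z<26); print('anvil/base',np.median(z[b]))
print('goal grip',goal((597,-0.6,195),86.4,s))
```

```text
[506.98716607   0.83056637 260.93244367] [ 1.05412999 -0.73506888  0.05632281]
[(10, 43), (12, 41), (14, 33), (16, 158), (18, 3975), (20, 2663), (22, 27), (24, 30), (26, 22), (28, 32), (30, 27), (32, 24), (34, 34), (36, 23), (38, 34), (40, 25), (42, 53), (44, 832), (46, 280), (108, 28), (110, 24), (112, 88), (114, 41), (128, 23), (130, 34), (132, 41), (134, 37), (136, 31), (138, 34), (140, 16), (144, 40), (146, 50), (148, 64), (150, 64), (152, 56), (154, 62), (156, 61), (158, 142), (160, 490), (162, 153), (164, 24), (166, 29), (174, 14), (176, 42), (178, 63), (180, 66), (182, 68), (184, 69), (186, 55), (188, 84), (190, 75), (192, 72), (194, 73), (196, 78), (198, 86), (200, 90), (202, 121), (204, 382), (206, 135)]
disc 1375 [589.77536558  -2.67358614  45.36764729] ((593.4364013671875, -2.6266379356384277), 20.250347137451172)
anvil/base 19.781819670535924
goal grip (array([ 0., -0., -0.]), array([59.9,  4.1, 90. ]), array([59.9,  4.2, 89.9]), array([ 90. ,  -1.4, -59.9]))
```

View pics/w6.png

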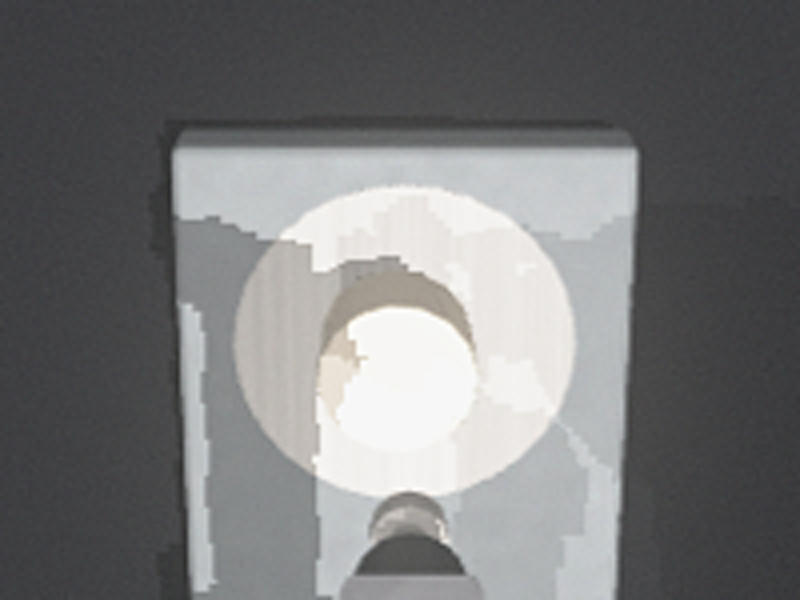

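Disc sits centred on the anvil with its top at about 45.5 mm; the foot is at about 105 mm. So lowering needs about 60 mm to contact plus 3 mm. I grip the block again.

Call:
{"method": "jog_arm", "body": {"series": [[[0,0,0],[0,1.5,25],-1],[[0,0,0],[0,1.8,40],-1],[[0,0,0],[0,1.5,25],-1],[[0,0,0],[0,0,0],-1],[[0,0,0],[25,0,0],-1],[[0,0,0],[27,0,0],-1],[[0,0,0],[10,0,0],-1],[[0,0,0],[0,0,0],-1]]}}

```text
clock: 20.85
eef_pos: [596.4, -1.8, 198.9]
tool_rot: [-3.129, 1.569, 3.089]
force: [0.2, -0.4, -0.1]
width: 85.4
```

Call:
{"method": "jog_arm", "body": {"series": [[[0,0,0],[0,0,0],-0.3],[[0,0,0],[0,0,0],0.2],[[0,0,0],[0,0,0],1],[[0,0,0],[0,0,0],1],[[0,0,0],[0,0,0],1],[[0,0,0],[0,0,0],1],[[0,0,0],[0,0,0],1]]}}

```text
clock: 21.72
eef_pos: [597.5, -0.7, 199.6]
tool_rot: [1.235, 1.569, 1.171]
force: [-0.6, 5.0, 5.6]
width: 19.0
```

Call:
{"method": "jog_arm", "body": {"series": [[[0,0,0],[4,0,0],1],[[0,0,0],[8,0,0],1],[[0,0,0],[9,0,0],1],[[0,0,0],[9,0,0],1],[[0,0,0],[9,0,0],1],[[0,0,0],[7,0,0],1],[[0,0,0],[4,0,0],1],[[0,0,0],[0,0,0],1]]}}

```text
clock: 22.72
eef_pos: [597.5, -0.7, 149.2]
tool_rot: [1.314, 1.569, 1.25]
force: [-0.1, 4.4, 2.0]
width: 19.3
```

Run:
```python
from h import *
print(read_state()['force'])
for n in('scene','top'):
    w=get_image(n); np.savez('pics/%s7.npz'%n,**w); P=cloud(w); P[w['range_z']<=0]=np.nan; z=P[...,2]
    b=(abs(P[...,0]-640)<25)&(abs(P[...,1]+5)<14)&(z>60)&(z<190); print(n,b.sum(),np.median(z[b]) if b.sum() else '')
    b=(abs(P[...,0]-595)<28)&(abs(P[...,1]+3)<28)&(z>30)&(z<55); print(n,'disc',b.sum(),np.median(z[b]) if b.sum() else '')
```

```text
[-0.1037118   4.4354892   2.02846012]
scene 342 108.98935784419922
scene disc 231 43.33174882680726
top 0 
top disc 87 45.602550280291325
```

Call:
{"method": "jog_arm", "body": {"series": [[[0,0,0],[2,0,0],1],[[0,0,0],[2,0,0],1],[[0,0,0],[2,0,0],1],[[0,0,0],[1,0,0],1]]}}

```text
clock: 23.32
eef_pos: [597.5, -0.7, 142.8]
tool_rot: [1.253, 1.569, 1.189]
force: [-1.1, 5.3, 6.4]
width: 19.0
```

Call:
{"method": "jog_arm", "body": {"series": [[[0,0,0],[1,0,0],1]]}}

```text
clock: 23.45
eef_pos: [597.5, -0.7, 141.8]
tool_rot: [1.227, 1.569, 1.163]
force: [-1.0, 5.5, 8.0]
width: 19.5
```

Call:
{"method": "jog_arm", "body": {"series": [[[0,0,0],[1,0,0],1]]}}

```text
clock: 23.58
eef_pos: [597.5, -0.6, 140.8]
tool_rot: [1.252, 1.569, 1.188]
force: [-1.5, 5.2, 7.8]
width: 18.9
```

Call:
{"method": "jog_arm", "body": {"series": [[[0,0,0],[1,0,0],1]]}}

```text
clock: 23.7
eef_pos: [597.6, -0.6, 139.8]
tool_rot: [1.198, 1.569, 1.134]
force: [-1.6, 5.1, 7.6]
width: 18.9
```

Call:
{"method": "jog_arm", "body": {"series": [[[0,0,0],[1,0,0],1]]}}

```text
clock: 23.82
eef_pos: [597.5, -0.6, 138.8]
tool_rot: [1.236, 1.569, 1.172]
force: [-1.1, 5.6, 7.9]
width: 19.2
```

Steady 8 N of slide friction; no contact yet. Continue 1 mm at a time.

Call:
{"method": "jog_arm", "body": {"series": [[[0,0,0],[1,0,0],1]]}}

```text
clock: 23.95
eef_pos: [597.5, -0.7, 137.9]
tool_rot: [1.217, 1.569, 1.152]
force: [-1.3, 4.5, 9.4]
width: 19.4
```

Call:
{"method": "jog_arm", "body": {"series": [[[0,0,0],[1,0,0],1]]}}

```text
clock: 24.08
eef_pos: [597.5, -0.7, 137.1]
tool_rot: [1.2, 1.569, 1.136]
force: [-0.9, 5.1, 10.1]
width: 19.3
```

Call:
{"method": "jog_arm", "body": {"series": [[[0,0,0],[1,0,0],1]]}}

```text
clock: 24.2
eef_pos: [597.5, -0.7, 136.2]
tool_rot: [1.208, 1.569, 1.144]
force: [-2.6, 5.6, 10.5]
width: 18.9
```

Call:
{"method": "jog_arm", "body": {"series": [[[0,0,0],[1,0,0],1]]}}

```text
clock: 24.32
eef_pos: [597.5, -0.7, 135.3]
tool_rot: [1.188, 1.569, 1.124]
force: [-2.6, 6.1, 12.3]
width: 19.4
```

Call:
{"method": "jog_arm", "body": {"series": [[[0,0,0],[0.3,0,0],1],[[0,0,0],[0,0,0],1]]}}

```text
clock: 24.58
eef_pos: [597.5, -0.7, 135.1]
tool_rot: [1.187, 1.569, 1.123]
force: [-3.2, 5.5, 11.7]
width: 19.2
```

About 4 N above slide friction. Release and withdraw.

Call:
{"method": "jog_arm", "body": {"series": [[[0,0,0],[0,0,0],0.3],[[0,0,0],[0,0,0],-1],[[0,0,0],[0,0,0],-1],[[0,0,0],[0,0,0],-1],[[0,0,0],[0,0,0],-1],[[0,0,0],[-15,0,0],-1],[[0,0,0],[-40,0,0],-1],[[0,0,0],[-50,0,0],-1]]}}

```text
clock: 25.58
eef_pos: [596.7, -2.1, 240.2]
tool_rot: [-2.934, 1.57, -2.999]
force: [0.5, -0.5, -0.1]
width: 85.9
```

Call:
{"method": "jog_arm", "body": {"series": [[[0,0,0],[-20,0,0],-1],[[0,0,0],[0,0,-30],-1],[[0,0,0],[0,0,-40],-1],[[0,0,0],[0,0,-20],-1],[[0,0,0],[0,0,0],-1],[[0,0,0],[0,0,0],-1],[[0,0,0],[0,0,0],-1]]}}

```text
clock: 26.45
eef_pos: [508.5, 3.7, 258.9]
tool_rot: [-0.105, 1.57, -0.17]
force: [1.2, -1.4, 0.5]
width: 85.2
```

Run:
```python
from h import *
s=read_state(); print(s['eef_pos'],s['force'],s['clock'])
w=snap('wrist','w8'); P=cloud(w); P[w['range_z']<=0]=np.nan; z=P[...,2]
b=(abs(P[...,0]-640)<40)&(abs(P[...,1]+5)<14)&(z>70)&(z<130); print('armtop',b.sum(),np.median(z[b]))
n=(abs(P[...,0]-594)<30)&(abs(P[...,1]+2)<30)
h,e=np.histogram(z[n],np.arange(26,160,2)); print([(int(a),int(c)) for a,c in zip(e,h) if c>8])
b=n&(z>40)&(z<50); print('disc',b.sum(),np.median(z[b]),cv2.minEnclosingCircle(P[b][:,:2].astype(np.float32)))
t=snap('top','t8'); P=cloud(t); P[t['range_z']<=0]=np.nan; z=P[...,2]
b=(abs(P[...,0]-484)<75)&(abs(P[...,1]-258)<75)&(z>36)&(z<58); print('cover',b.sum(),np.median(P[b],0))
# composite
a=cv2.resize(w['img'][180:400,180:460],None,fx=1.6,fy=1.6); s2=get_image('scene')['img'][170:310,340:490]; s2=cv2.resize(s2,(377,352))
cv2.imwrite('pics/f.png',np.hstack([a[:352],s2])[:,:790,::-1])
```

```text
[508.4631091    3.69202795 258.94999867] [ 1.17557937 -1.37129756  0.49356647] 26.45
armtop 1188 97.05944162234442
[(26, 23), (28, 25), (30, 28), (32, 25), (34, 31), (36, 35), (38, 26), (40, 36), (42, 40), (44, 552), (46, 191), (48, 10), (50, 20), (52, 26), (64, 15), (66, 19), (68, 18), (70, 18), (72, 14), (74, 12), (80, 29), (82, 34), (84, 27), (86, 37), (88, 32), (90, 35), (92, 32), (94, 133), (96, 288), (98, 36), (100, 15), (112, 24), (114, 34), (116, 36), (118, 30), (120, 34), (122, 32), (124, 40), (126, 31), (128, 41), (130, 39), (132, 36), (134, 40), (136, 45), (138, 117), (140, 524), (142, 35)]
disc 829 45.47841828809652 ((593.247802734375, -2.9360787868499756), 19.946521759033203)
cover 550 [482.53263523 257.5434101   45.13537423]
```

View pics/f.png

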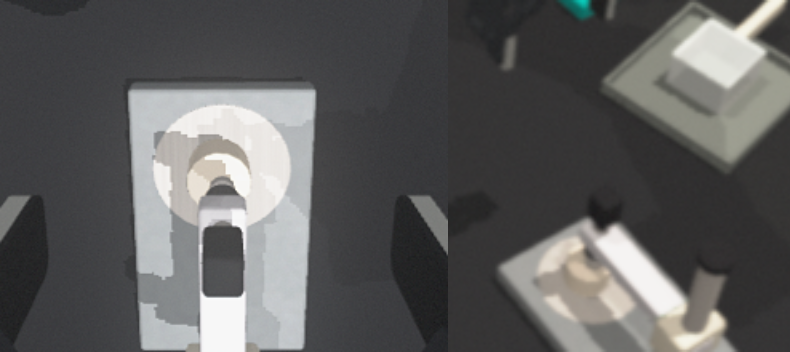

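Final picture: the foot stands on the disc (left, 218,180) and the cover sits flat in the tray (right, 717,60). The force rise gives about 4–5 N. Handing in.

```bash
python3 -c "
from cell import *
print(finish_job())"
```

```text
the job is handed in; nothing more can be done
None
```

The job is handed in at about 27 s of the 64 s allowed. No verdict was reported. I raised the gauge's arm about 31 mm, took the cover out by its handle and set it down in the tray. Then I brought the foot down 1 mm at a time until the spring pressed in, and let go.

**Last checks:**
- **Cover:** it lies flat in the tray, about 8 mm from the tray's centre. Its top is at 45 mm, as expected on the tray floor. The gripper had let go and was clear.
- **Disc:** it was at (593.4, −2.6) before the foot came down and (593.2, −2.9) after, so it did not shift. It is about 25.5 mm thick.
- **Foot force:** the wrist force rose about 4–4.5 N above the 8 N slide friction. The tool's travel after contact was about 3.5 mm, which gives 4.9 N.

**Disagreement:** the depth images gave two answers for how far the spring is pressed in. The arm's top gives about 3.4 mm (4.7 N). The grip block's top gives about 5 mm (6.6 N), which is close to the 7 N limit. I trusted the force reading.

**Not checked:** I did not measure the jar and the beaker at the end. I never touched them, and nothing passed near them at their height.

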